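# Vent a filter housing and back off its knurled cap two turns

### The job

Get the larger of the two filter housings ready for service: first press the vent button in the middle of its knurled cap right in and hold it there for a second to let the pressure off, then let it out. Next roll a fingertip around the cap's knurled rim to back the cap off, counter-clockwise seen from above, until it stands two full turns from tight, with its pale mark back at the pointer on the housing; it has already been started by less than a quarter turn past the pointer, and that counts towards the first turn. Only touch, do not grip or lift anything: leave the smaller housing and all the loose things on the bench as they are.

Things in the scene. Friction and masses are not known exactly. Their poses are not given: they have to be found in the camera images.
- big: Larger filter housing, bolted to the bench: grey body on a 130 mm square plate, under a knurled screw cap. Origin on its axis at the bench, z up, x towards its pointer. A closed fingertip pressed 3 to 4 mm down on the cap's top about 40 mm from the axis, and moved around the axis, carries the cap round with it; the cap stays where it is left (turning friction 0.05 N m).
- big_top (a point): Larger cap: flat, dark, knurled disc, 100 mm across (too wide to grip), 28 mm tall. This point: on its axis at its flat top when not pressed, 130 mm above the bench; fixed to the housing. The cap floats on a spring: pressed down it starts to sink at about 2 N, then gives 1.2 N per mm to a stop 6 mm down (9 N). It does not rise as it unscrews.
- big_pointer (a point): Top of the pointer: the small upright tip of a fixed steel tab that reaches out from under the larger cap, 68 mm from the axis, 28 mm below the cap's top, 22 mm past the cap's rim at most.
- big_cap (a joint): Turn of the larger cap in rad: 0 = screwed tight, with its mark at the pointer; grows as it is loosened, counter-clockwise seen from above, counting on through the turns (one turn = 6.28); stops at 18.8. At the start it is between 0 and 1.2.
- big_mark (a point): The mark on the larger cap: a pale line 6 mm wide from near the middle out to the rim, on the top face and down the side; this point is on the top face 44 mm from the axis and turns with the cap.
- big_vent (a joint): How far the larger housing's vent button is pushed in, m: 0 = out, 0.006 = fully in. It springs back; starts to move at 2 N, fully in takes 5 N.
- big_button (a point): Centre of the top of the larger housing's vent button: a brass plunger 20 mm across in the middle of the cap, standing 12 mm above the cap's top, pressed straight down; it moves with the button and does not turn with the cap.
- small_top (a point): Smaller filter housing, to be left alone: same form, plate 98 mm square, cap 68 mm across and 22 mm tall. This point is on the cap's axis at its top, 102 mm above the bench. Its own brass vent button stands 12 mm above it.
- small_cap (a joint): Turn of the smaller cap, rad, 0 = tight, grows counter-clockwise. Starts at 0.
- small_vent (a joint): How far the smaller housing's vent button is pushed in, m, 0 = out.
- cartridge: Bystander: spare paper filter cartridge standing upright, 56 mm across, 70 mm tall; origin at the centre of its underside.
- socket: Bystander: steel drive socket standing upright, 28 mm across, 38 mm tall; origin at the centre of its underside.
- spray: Bystander: spray can standing upright, 54 mm across, 150 mm tall; origin at the centre of its underside.
- jug: Bystander: oil bottle standing upright, 84 mm across, 190 mm tall; origin at the centre of its underside.
- bowl: Bystander: steel bowl, 130 mm across the rim, 50 mm tall; origin at the centre of its underside.
- driver: Bystander: screwdriver lying on the bench; origin under its middle, x along its length.
- spanner: Bystander: open-ended spanner lying on the bench; origin under its middle, x along its length.

How it is judged:
By the outcome, as a careful person would: the job done as asked, in the order asked, and still so for the second after the job is handed in, with the robot touching nothing.
It also fails if it takes over 64 s, if anything falls off the work surface, if the arm or the gripper's body presses on something with over 40 N, if the wrist force passes 120 N, or if a joint passes its speed limit or range.

### The arm

A 7-joint arm with a two-finger parallel gripper is mounted at the origin on the work surface. World frame = base frame: x ahead of the robot, y to its left, z up, the work surface at z = 0. Lengths are in m, angles in degrees, forces in N, time in s.
With the tool pointing down it reaches from about 0.425 to 0.875 m from the base axis. Payload 4.7 kg.
Tool frame: the origin (TCP) lies on the mounting face of the last link; the fingertips stand 182 mm ahead of it and the grasp point (between the pads) lies 164 mm ahead of it; z points along the fingers, y is the line along which they close (so a half turn about z gives the same grasp; the last joint's range is limited). The gripper opens to 87 mm and grips with 3 to 60 N. Pads are 19 mm wide; open, the fingers measure 117 mm over their backs; the gripper's body (75 mm by 190 mm) begins 51 mm behind the grasp point.
Start: joints at [76.553, 18.392, -4.016, 83.108, 1.295, 78.541, -3.26], TCP at [0.16, -0.63, 0.405] pointing down, gripper open.
Joint ranges: [-163.93, 163.93], [-17.29, 119.83], [-79.2, 71.16], [3.27, 140.29], [-89.18, 269.18], [5.43, 117.66], [-154.24, 154.24]. Speed limits (degrees/s): [147.25, 147.25, 180, 180, 180, 180, 180].

### API

Orientations are given as [roll, pitch, yaw] about the fixed x, y, z axes, in that order (R = Rz(yaw) Ry(pitch) Rx(roll)).
In Python, from cell import env gives the robot as it stands.
- The arm moves only by the tool servo_tool, never from a script. Its argument "plan" is a list of rows, each an object with "xyz": the shift along the tool's x, y, z in cm, a list of three; "twist": the turn, a rotation vector about the tool's x, y, z in degrees, a list of three; "jaw": the closure, from 0 (fully open) to 1 (shut). In form: [{"xyz": [x, y, z], "twist": [wx, wy, wz], "jaw": jaw}, ...]. A call has 1 to 10 rows; each row is the pose to reach, as a shift and turn from the pose commanded when the call began, along the tool's axes at that moment; what a row does not reach only later rows make up. A row lasts 1/12 s, in which the tool goes at most 41.7 mm and 7.16 degrees, less where a joint would pass 70% of its speed; a pose out of reach is approached as far as the arm can. A call with a gripper value outside its range is refused whole. The fingers move at their own pace and stop on an object; "newtons" is the grip in N (left out, the last holds). Time passes only in rows, so rows that repeat a pose let the fingers close. It gives the time, the measured TCP pose, the force, the opening and the grip force at its end, in the units of the state.
- env.get_obs(): the state, without advancing time (a new reading comes with each control period).
- env.read_camera(name): name is "scene" or "top"; returns a dict with "img" (400x640x3 uint8, red, green, blue), "camera_matrix" (3x3 intrinsics, pixels), "R" (3x3) and "t" (3): a world point X has camera coordinates R X + t. Camera axes: x right, y down, z forward; pixel columns grow to the right and rows downward; lengths in m; the calibration is good to about 2 mm. A picture is of the moment at which its call begins. There is no depth.
- env.sign_off(): hands the job in; it is judged then, once.
The state is a dict: "time_s": time; "qpos": joint angles; "joint_velocities": joint speeds; "effort": joint torques, N m; "tool_pos": TCP position; "tool_rot": TCP orientation; "force": force on the tool from outside, world axes, zero at the start; "wrist_torque": the same for the moment, N m; "grip_width": finger opening in m; "grasp_force": force on a finger pad.
Only numpy, scipy, OpenCV 4.12 (cv2) and the standard library are available. Lean on these libraries where they do the work, as an engineer would, in place of code of your own. Each camera call takes 0.05 s, during which the arm holds its last target. There are 200 camera calls.

## Working session

There is one attempt and no reset: what is moved stays moved. The work goes in short steps, Python scripts to look and compute and a tool call to move; the robot and the scene stay as the last step left them, time stands still between calls to the robot, and variables do not carry over. Pictures are saved under pics/ and viewed, at most 10 in all, crops included, and the job is handed in when it is done.

Besides the shell and the picture viewer there is one more tool, called after "Emit:" in YAML: its name, and indented under it one key for each argument. servo_tool: Moves the arm, as the interface text tells. Its arguments: {"type":"object","properties":{"plan":{"type":"array","items":{"type":"object","properties":{"xyz":{"type":"array","items":{"type":"number"}},"twist":{"type":"array","items":{"type":"number"}},"jaw":{"type":"number"}}}},"newtons":{"type":"number"}},"required":["plan"]}

```bash
mkdir -p pics; ls
python3 - <<'E'
from cell import env
import cv2
for n in("scene","top"):
    c=env.read_camera(n); cv2.imwrite(f"pics/{n}0.png",c["img"][:,:,::-1]); print(n,c["camera_matrix"].tolist(),c["R"].tolist(),c["t"].tolist())
print(env.get_obs())
E
```

```text
pics
scene [[508.4864045606177, 0.0, 319.6842592189857], [0.0, 508.4864045606177, 202.3398900091601], [0.0, 0.0, 1.0]] [[0.7487316843107443, 0.6626725397997084, -0.016308583770500682], [0.36932153784758315, -0.43746202475318774, -0.8198954680815947], [-0.5504565982810015, 0.6078586035372411, -0.5722809201036351]] [-0.45976530975483165, -0.13786327798658338, 1.7684149162250402]
top [[462.7132197048012, 0.0, 320.22969659707394], [0.0, 462.7132197048012, 194.149282951105], [0.0, 0.0, 1.0]] [[-0.02096010054525987, -0.9997687064181364, -0.004817452868348384], [-0.9948679301338982, 0.0213339477562704, -0.09890735192201756], [0.09898725057413052, 0.0027196213227004724, -0.9950849852568551]] [0.00939602229574047, 0.5892993573497991, 1.2559276835719575]
{'time_s': 0.1, 'qpos': array([76.54965114, 18.43690865, -4.01453254, 83.16736615,  1.29456339,
       78.5418042 , -3.26098315]), 'joint_velocities': array([-0.02147781, -0.14029854, -0.0422648 , -0.25012331, -0.06819359,
       -0.00344961, -0.01193864]), 'effort': array([ 1.07711439e-04, -4.92570734e+01, -4.05652067e-01, -3.13398850e+01,
       -6.42076973e-02,  3.94850748e-02,  2.95942129e-05]), 'tool_pos': array([ 0.16000673, -0.62981546,  0.4037515 ]), 'tool_rot': array([-1.79899125e+02,  5.34774427e-03,  1.42579180e+01]), 'force': array([0.40711539, 0.60169931, 0.00604944]), 'wrist_torque': array([-0.00293789, -0.0130915 ,  0.00624649]), 'grasp_force': 0.0, 'grip_width': 0.08683727658235943}
```

View pics/scene0.png

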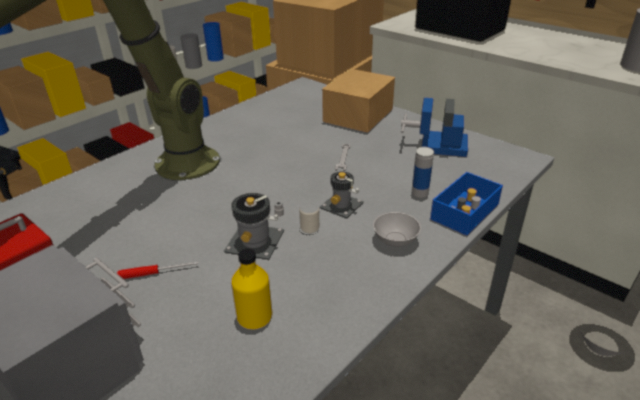

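View pics/top0.png

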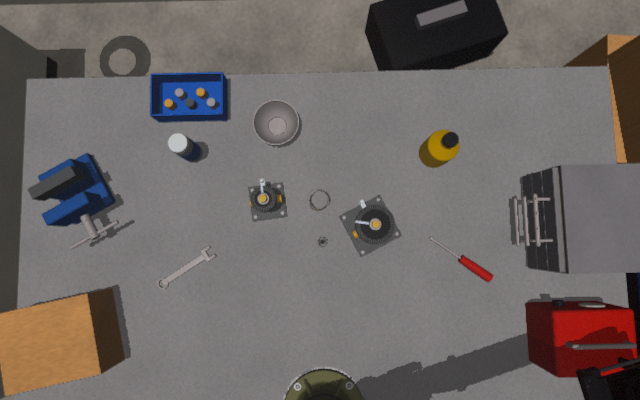

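```bash
cat > h.py <<'E'
import numpy as np, cv2
def ray(c,uv,z):
    K,R,t=(np.array(c[k]) for k in("camera_matrix","R","t"))
    o=-R.T@t; d=R.T@np.linalg.solve(K,[uv[0],uv[1],1.])
    return o+d*(z-o[2])/d[2]
def proj(c,X):
    p=c["camera_matrix"]@(c["R"]@np.array(X)+c["t"]); return p[:2]/p[2]
def brass(c,box):
    u0,v0,u1,v1=box
    h=cv2.cvtColor(c["img"][v0:v1,u0:u1],cv2.COLOR_RGB2HSV)
    m=cv2.inRange(h,(10,120,90),(28,255,255))
    n,_,s,ce=cv2.connectedComponentsWithStats(m)
    return [(s[i,4],(ce[i]+[u0,v0]).round(1).tolist()) for i in range(1,n) if s[i,4]>8]
def pale(c,box):
    u0,v0,u1,v1=box
    h=cv2.cvtColor(c["img"][v0:v1,u0:u1],cv2.COLOR_RGB2HSV)
    m=cv2.inRange(h,(0,0,150),(179,70,255))
    n,_,s,ce=cv2.connectedComponentsWithStats(m)
    return [(s[i].tolist(),(ce[i]+[u0,v0]).round(1).tolist()) for i in range(1,n) if s[i,4]>4]
E
python3 - <<'E'
from cell import env
from h import *
c=env.read_camera("top"); s=env.read_camera("scene")
for uv in brass(c,(335,185,415,265)): print(uv, ray(c,uv[1],.142).round(4))
for uv in brass(s,(220,180,300,260)): print(uv, ray(s,uv[1],.140).round(4))
print(pale(c,(335,185,415,265))); print(pale(s,(220,180,300,260)))
a=cv2.resize(c["img"][185:265,335:415],(480,480),interpolation=2); b=cv2.resize(s["img"][185:265,220:300],(480,480),interpolation=2)
cv2.imwrite("pics/crop.png",cv2.resize(np.hstack([a,b]),(800,400))[:,:,::-1])
E
```

```text
(np.int32(42), [375.1, 223.8]) [ 0.5003 -0.1398  0.142 ]
(np.int32(35), [354.9, 233.8]) [ 0.4763 -0.0883  0.142 ]
(np.int32(47), [249.7, 200.1]) [ 0.4994 -0.1426  0.14  ]
(np.int32(76), [245.7, 236.3]) [ 0.605  -0.2504  0.14  ]
[([25, 14, 6, 9, 34], [362.3, 203.3]), ([35, 34, 8, 10, 19], [372.2, 223.2]), ([21, 36, 13, 3, 26], [361.7, 222.1])]
[([36, 15, 11, 6, 18], [261.7, 197.3]), ([50, 35, 7, 5, 18], [272.2, 216.6])]
```

View pics/crop.png

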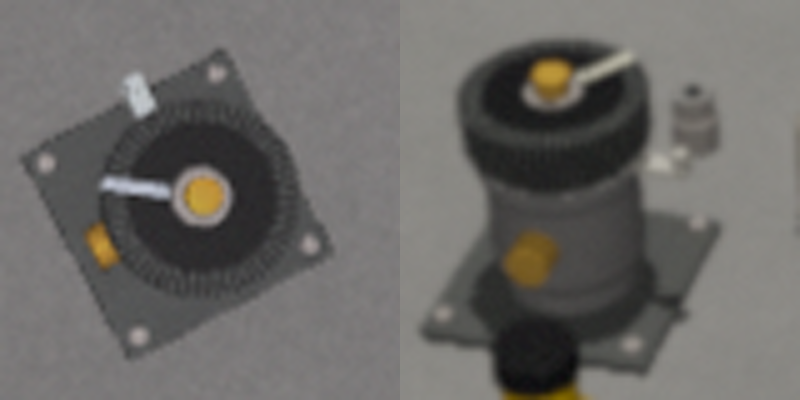

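Run:
```python
from cell import env
from h import *
c=env.read_camera("top"); s=env.read_camera("scene")
A=np.array([.5,-.141]);a=lambda p:(np.degrees(np.arctan2(*(p[:2]-A)[::-1])).round(1),np.hypot(*(p[:2]-A)).round(4))
print("ptr",a(ray(c,(362.3,203.3),.102)),a(ray(c,(361.6,201.5),.102)),"scene",a(ray(s,(274.5,216.6),.102)),a(ray(s,(272.2,216.6),.1)))
print("mark",a(ray(c,(361.7,222.1),.13)),"scene",a(ray(s,(261.7,197.3),.13)))
P=[ray(c,(335+x/5,185+y/5),.008)[:2] for x,y in((223,50),(22,158),(128,358),(332,250))]
print("plate",np.mean(P,0))
for i in range(4):
  d=P[(i+1)%4]-P[i]; print(np.hypot(*d).round(4),np.degrees(np.arctan2(d[1],d[0])).round(1))
R=env.get_obs()
print(R["tool_rot"])
for n,uv in dict(jug=(449,139),spray=(180,143)).items(): print(n,ray(c,uv,.17))
```

```text
ptr (np.float64(26.9), np.float64(0.0625)) (np.float64(26.4), np.float64(0.0675)) scene (np.float64(21.1), np.float64(0.0665)) (np.float64(21.5), np.float64(0.0596))
mark (np.float64(80.4), np.float64(0.0342)) scene (np.float64(86.1), np.float64(0.0372))
plate [ 0.49964475 -0.14134767]
0.1289 117.0
0.1259 -153.5
0.1293 -63.6
0.1272 26.7
[-1.79966366e+02  4.79400381e-03  1.42589835e+01]
jug [ 0.70687693 -0.32797918  0.17      ]
spray [0.71151328 0.3447263  0.17      ]
```

Emit:
servo_tool:
  plan:
    - {"xyz":[1,-0.9,-2],"twist":[0,0,0],"jaw":1}
    - {"xyz":[3,-2.6,-3],"twist":[0,0,0],"jaw":1}
    - {"xyz":[6,-5.2,-3],"twist":[0,0,0],"jaw":1}
    - {"xyz":[9,-7.8,-3],"twist":[0,0,0],"jaw":1}
    - {"xyz":[12,-10.4,-3],"twist":[0,0,0],"jaw":1}
    - {"xyz":[15,-13,-3],"twist":[0,0,0],"jaw":1}
    - {"xyz":[18,-15.6,-3],"twist":[0,0,0],"jaw":1}
    - {"xyz":[21,-18.2,-3],"twist":[0,0,0],"jaw":1}
    - {"xyz":[24,-20.8,-3],"twist":[0,0,0],"jaw":1}
    - {"xyz":[27,-23.4,-3],"twist":[0,0,0],"jaw":1}
  newtons: 10

```text
time_s: 1.13
tool_pos: [0.3648, -0.3348, 0.435]
tool_rot: [180.0, 0.0, 14.3]
force: [0.9, -0.3, -0.1]
grip_width: 0.0285
grasp_force: 0.0
```

Emit:
servo_tool:
  plan:
    - {"xyz":[3,-2.6,0],"twist":[0,0,0],"jaw":1}
    - {"xyz":[6,-5.2,0],"twist":[0,0,0],"jaw":1}
    - {"xyz":[9,-7.8,0],"twist":[0,0,0],"jaw":1}
    - {"xyz":[12,-10.4,0],"twist":[0,0,0],"jaw":1}
    - {"xyz":[15,-13,0],"twist":[0,0,0],"jaw":1}
    - {"xyz":[17,-14.7,0],"twist":[0,0,0],"jaw":1}
    - {"xyz":[18,-15.6,0],"twist":[0,0,0],"jaw":1}
    - {"xyz":[18,-15.6,0],"twist":[0,0,0],"jaw":1}
    - {"xyz":[18,-15.6,0],"twist":[0,0,0],"jaw":1}
    - {"xyz":[18,-15.6,0],"twist":[0,0,0],"jaw":1}

```text
time_s: 1.97
tool_pos: [0.4995, -0.1427, 0.4346]
tool_rot: [180.0, 0.1, 14.1]
force: [0.0, -0.9, 0.2]
grip_width: 0.0002
grasp_force: 0.0
```

Emit:
servo_tool:
  plan:
    - {"xyz":[0.1,-0.1,3],"twist":[0,0,0],"jaw":1}
    - {"xyz":[0.1,-0.1,6],"twist":[0,0,0],"jaw":1}
    - {"xyz":[0.1,-0.1,8.5],"twist":[0,0,0],"jaw":1}
    - {"xyz":[0.1,-0.1,10],"twist":[0,0,0],"jaw":1}
    - {"xyz":[0.1,-0.1,10.5],"twist":[0,0,0],"jaw":1}
    - {"xyz":[0.1,-0.1,10.8],"twist":[0,0,0],"jaw":1}
    - {"xyz":[0.1,-0.1,11.1],"twist":[0,0,0],"jaw":1}
    - {"xyz":[0.1,-0.1,11.4],"twist":[0,0,0],"jaw":1}
    - {"xyz":[0.1,-0.1,11.4],"twist":[0,0,0],"jaw":1}
    - {"xyz":[0.1,-0.1,11.4],"twist":[0,0,0],"jaw":1}

```text
time_s: 2.8
tool_pos: [0.5011, -0.1407, 0.3219]
tool_rot: [179.9, -0.1, 14.2]
force: [-1.1, -1.6, 2.4]
grip_width: 0.0007
grasp_force: 1.6
```

Emit:
servo_tool:
  plan:
    - {"xyz":[0,0,0.2],"twist":[0,0,0],"jaw":1}
    - {"xyz":[0,0,0.4],"twist":[0,0,0],"jaw":1}
    - {"xyz":[0,0,0.5],"twist":[0,0,0],"jaw":1}
    - {"xyz":[0,0,0.6],"twist":[0,0,0],"jaw":1}
    - {"xyz":[0,0,0.6],"twist":[0,0,0],"jaw":1}

```text
time_s: 3.22
tool_pos: [0.5014, -0.1403, 0.3183]
tool_rot: [179.8, -0.1, 14.2]
force: [-8.3, -1.0, 21.6]
grip_width: 0.0007
grasp_force: 11.0
```

Emit:
servo_tool:
  plan:
    - {"xyz":[0,0,-0.1],"twist":[0,0,0],"jaw":1}
    - {"xyz":[0,0,-0.1],"twist":[0,0,0],"jaw":1}
    - {"xyz":[0,0,-0.1],"twist":[0,0,0],"jaw":1}
    - {"xyz":[0,0,-0.1],"twist":[0,0,0],"jaw":1}
    - {"xyz":[0,0,-0.1],"twist":[0,0,0],"jaw":1}
    - {"xyz":[0,0,-0.1],"twist":[0,0,0],"jaw":1}
    - {"xyz":[0,0,-0.1],"twist":[0,0,0],"jaw":1}
    - {"xyz":[0,0,-0.1],"twist":[0,0,0],"jaw":1}
    - {"xyz":[0,0,-0.1],"twist":[0,0,0],"jaw":1}
    - {"xyz":[0,0,-0.1],"twist":[0,0,0],"jaw":1}

```text
time_s: 4.05
tool_pos: [0.5014, -0.1404, 0.3185]
tool_rot: [179.8, -0.1, 14.2]
force: [-4.8, -1.4, 16.1]
grip_width: 0.0005
grasp_force: 8.2
```

Emit:
servo_tool:
  plan:
    - {"xyz":[0,0,0],"twist":[0,0,0],"jaw":1}
    - {"xyz":[0,0,0],"twist":[0,0,0],"jaw":1}
    - {"xyz":[0,0,0],"twist":[0,0,0],"jaw":1}
    - {"xyz":[0,0,0],"twist":[0,0,0],"jaw":1}
    - {"xyz":[0,0,0],"twist":[0,0,0],"jaw":1}
    - {"xyz":[0,0,0],"twist":[0,0,0],"jaw":1}

```text
time_s: 4.55
tool_pos: [0.5013, -0.1404, 0.3184]
tool_rot: [179.8, -0.1, 14.2]
force: [-6.2, -1.5, 16.3]
grip_width: 0.0004
grasp_force: 8.2
```

Emit:
servo_tool:
  plan:
    - {"xyz":[0,0,-0.5],"twist":[0,0,0],"jaw":1}
    - {"xyz":[0,0,-1],"twist":[0,0,0],"jaw":1}
    - {"xyz":[0,0,-2],"twist":[0,0,0],"jaw":1}
    - {"xyz":[0,0,-3],"twist":[0,0,0],"jaw":1}
    - {"xyz":[0,0,-3],"twist":[0,0,0],"jaw":1}
    - {"xyz":[0,0,-3],"twist":[0,0,0],"jaw":1}

```text
time_s: 5.05
tool_pos: [0.5011, -0.1397, 0.3463]
tool_rot: [180.0, -0.1, 14.3]
force: [-0.3, -0.2, 0.4]
grip_width: 0.0006
grasp_force: 0.0
```

Emit:
servo_tool:
  plan:
    - {"xyz":[1.9,0.1,0],"twist":[0,0,0],"jaw":1}
    - {"xyz":[3.87,0.1,0],"twist":[0,0,0],"jaw":1}
    - {"xyz":[3.87,0.1,1.5],"twist":[0,0,0],"jaw":1}
    - {"xyz":[3.87,0.1,3],"twist":[0,0,0],"jaw":1}
    - {"xyz":[3.87,0.1,3.4],"twist":[0,0,0],"jaw":1}
    - {"xyz":[3.87,0.1,3.6],"twist":[0,0,0],"jaw":1}
    - {"xyz":[3.87,0.1,3.8],"twist":[0,0,0],"jaw":1}
    - {"xyz":[3.87,0.1,3.8],"twist":[0,0,0],"jaw":1}
    - {"xyz":[3.87,0.1,3.8],"twist":[0,0,0],"jaw":1}

```text
time_s: 5.8
tool_pos: [0.5385, -0.1311, 0.3089]
tool_rot: [-180.0, 0.0, 14.3]
force: [-2.3, 1.6, 6.3]
grip_width: 0.0002
grasp_force: 3.0
```

Emit:
servo_tool:
  plan:
    - {"xyz":[-0.2,-1.24,0],"twist":[0,0,0],"jaw":1}
    - {"xyz":[-0.76,-2.35,0],"twist":[0,0,0],"jaw":1}
    - {"xyz":[-1.65,-3.24,0],"twist":[0,0,0],"jaw":1}
    - {"xyz":[-2.76,-3.8,0],"twist":[0,0,0],"jaw":1}
    - {"xyz":[-4,-4,0],"twist":[0,0,0],"jaw":1}
    - {"xyz":[-5.24,-3.8,0],"twist":[0,0,0],"jaw":1}
    - {"xyz":[-6.35,-3.24,0],"twist":[0,0,0],"jaw":1}
    - {"xyz":[-7.24,-2.35,0],"twist":[0,0,0],"jaw":1}
    - {"xyz":[-7.8,-1.24,0],"twist":[0,0,0],"jaw":1}
    - {"xyz":[-8,0,0],"twist":[0,0,0],"jaw":1}

```text
time_s: 6.63
tool_pos: [0.4609, -0.1506, 0.3093]
tool_rot: [180.0, -0.1, 14.3]
force: [0.3, 2.2, 4.5]
grip_width: 0.0008
grasp_force: 2.8
```

Run:
```python
from cell import env
from h import *
c=env.read_camera("top"); s=env.read_camera("scene")
print(pale(c,(335,185,415,265)),pale(s,(220,180,300,260)))
a=cv2.resize(c["img"][185:265,335:415],(400,400),interpolation=2); b=cv2.resize(s["img"][175:255,210:290],(400,400),interpolation=2)
cv2.imwrite("pics/crop2.png",np.hstack([a,b])[:,:,::-1])
```

```text
[([24, 14, 7, 9, 37], [362.1, 203.4]), ([42, 14, 3, 2, 5], [377.8, 199.4]), ([8, 31, 3, 3, 6], [343.8, 217.2]), ([35, 34, 8, 5, 13], [372.9, 220.4])] [([49, 35, 8, 5, 27], [272.5, 216.7])]
```

View pics/crop2.png

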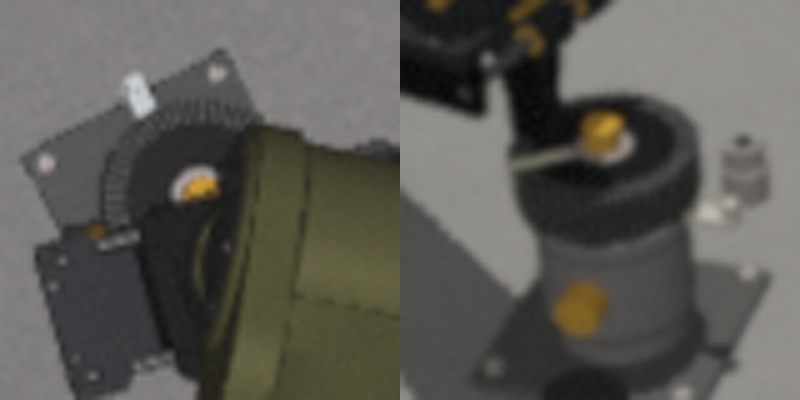

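Run:
```python
from cell import env
from h import *
s=env.read_camera("scene"); A=np.array([.5,-.141])
for uv in((232.6,208),(239,206.6),(243,205.8)):
  p=ray(s,uv,.127)[:2]-A; print(np.degrees(np.arctan2(p[1],p[0])),np.hypot(*p))
```

```text
-117.91854808376031 0.04846983480384455
-117.84023578630672 0.03151841329156323
-116.81502853589618 0.020946265499610733
```

Emit:
servo_tool:
  plan:
    - {"xyz":[0.2,1.24,0.06],"twist":[0,0,0],"jaw":1}
    - {"xyz":[0.76,2.35,0.06],"twist":[0,0,0],"jaw":1}
    - {"xyz":[1.65,3.24,0.06],"twist":[0,0,0],"jaw":1}
    - {"xyz":[2.76,3.8,0.06],"twist":[0,0,0],"jaw":1}
    - {"xyz":[4,4,0.06],"twist":[0,0,0],"jaw":1}
    - {"xyz":[5.24,3.8,0.06],"twist":[0,0,0],"jaw":1}
    - {"xyz":[6.35,3.24,0.06],"twist":[0,0,0],"jaw":1}
    - {"xyz":[7.24,2.35,0.06],"twist":[0,0,0],"jaw":1}
    - {"xyz":[7.8,1.24,0.06],"twist":[0,0,0],"jaw":1}
    - {"xyz":[8,0,0.06],"twist":[0,0,0],"jaw":1}

```text
time_s: 7.62
tool_pos: [0.54, -0.1325, 0.3092]
tool_rot: [179.8, -0.2, 14.2]
force: [0.9, -2.8, 6.2]
grip_width: 0.0006
grasp_force: 2.9
```

```bash
cat > look.py <<'E'
# pale pixels on the cap's top face, as angle/radius about the axis
from cell import env
from h import *
import sys
z=float(sys.argv[1]); A=np.array([.5,-.141])
for n in("top","scene"):
  c=env.read_camera(n); u0,v0=proj(c,[*A,z]).astype(int)
  h=cv2.cvtColor(c["img"],cv2.COLOR_RGB2HSV); P=[]
  for v in range(v0-40,v0+40):
    for u in range(u0-40,u0+40):
      if h[v,u,2]>125 and h[v,u,1]<70:
        p=ray(c,(u,v),z)[:2]-A; r=np.hypot(*p)
        if .022<r<.047: P.append(np.degrees(np.arctan2(p[1],p[0])))
  P=np.array(P); H,e=np.histogram(P,24,(-180,180)); print(n,[(int(e[i]),int(H[i]),round(float(np.median(P[(P>=e[i])&(P<e[i+1])])),1)) for i in range(24) if H[i]])
  cv2.imwrite(f"pics/last_{n}.png",cv2.resize(c["img"][v0-40:v0+40,u0-40:u0+40],(400,400),interpolation=2)[:,:,::-1])
E
python3 look.py .1265
```

```text
top []
scene []
```

Emit:
servo_tool:
  plan:
    - {"xyz":[-0.2,-1.24,0],"twist":[0,0,0],"jaw":1}
    - {"xyz":[-0.76,-2.35,0],"twist":[0,0,0],"jaw":1}
    - {"xyz":[-1.65,-3.24,0],"twist":[0,0,0],"jaw":1}
    - {"xyz":[-2.76,-3.8,0],"twist":[0,0,0],"jaw":1}
    - {"xyz":[-4,-4,0],"twist":[0,0,0],"jaw":1}
    - {"xyz":[-5.24,-3.8,0],"twist":[0,0,0],"jaw":1}
    - {"xyz":[-6.35,-3.24,0],"twist":[0,0,0],"jaw":1}
    - {"xyz":[-7.24,-2.35,0],"twist":[0,0,0],"jaw":1}
    - {"xyz":[-7.8,-1.24,0],"twist":[0,0,0],"jaw":1}
    - {"xyz":[-8,0,0],"twist":[0,0,0],"jaw":1}

```text
time_s: 8.55
tool_pos: [0.461, -0.1506, 0.3088]
tool_rot: [180.0, -0.1, 14.3]
force: [0.5, 3.3, 6.2]
grip_width: 0.0003
grasp_force: 3.1
```

```bash
python3 look.py .1265; python3 -c "
import cv2;cv2.imwrite('pics/v3.png',cv2.hconcat([cv2.imread('pics/last_top.png'),cv2.imread('pics/last_scene.png')]))"
```

```text
top []
scene []
```

View pics/v3.png

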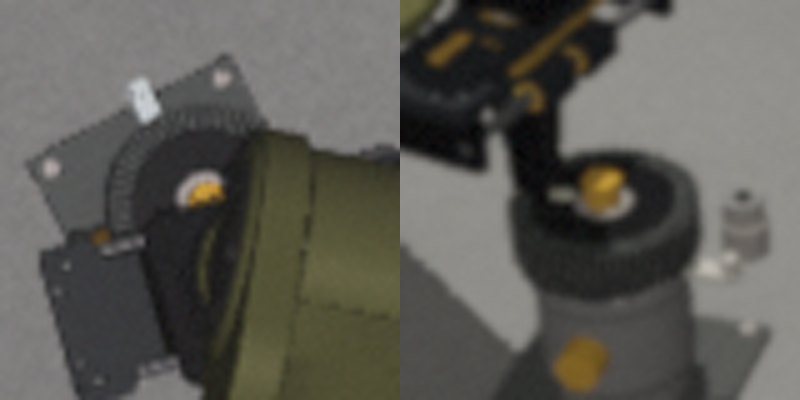

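Emit:
servo_tool:
  plan:
    - {"xyz":[0.2,1.24,0],"twist":[0,0,0],"jaw":1}
    - {"xyz":[0.76,2.35,0],"twist":[0,0,0],"jaw":1}
    - {"xyz":[1.65,3.24,0],"twist":[0,0,0],"jaw":1}
    - {"xyz":[2.76,3.8,0],"twist":[0,0,0],"jaw":1}
    - {"xyz":[4,4,0],"twist":[0,0,0],"jaw":1}
    - {"xyz":[5.24,3.8,0],"twist":[0,0,0],"jaw":1}
    - {"xyz":[6.35,3.24,0],"twist":[0,0,0],"jaw":1}
    - {"xyz":[7.24,2.35,0],"twist":[0,0,0],"jaw":1}
    - {"xyz":[7.8,1.24,0],"twist":[0,0,0],"jaw":1}
    - {"xyz":[8,0,0],"twist":[0,0,0],"jaw":1}

```text
time_s: 9.48
tool_pos: [0.54, -0.1325, 0.3092]
tool_rot: [179.8, -0.2, 14.2]
force: [0.2, -2.7, 5.8]
grip_width: 0.0004
grasp_force: 2.9
```

Emit:
servo_tool:
  plan:
    - {"xyz":[0,0,0],"twist":[0,0,0],"jaw":1}
    - {"xyz":[0,0,-1],"twist":[0,0,0],"jaw":1}
    - {"xyz":[0,0,-4],"twist":[0,0,0],"jaw":1}
    - {"xyz":[0,0,-8],"twist":[0,0,0],"jaw":1}
    - {"xyz":[0,0,-12],"twist":[0,0,0],"jaw":1}
    - {"xyz":[0,0,-12],"twist":[0,0,0],"jaw":1}

```text
time_s: 9.98
tool_pos: [0.54, -0.1316, 0.4363]
tool_rot: [179.6, -0.6, 14.2]
force: [0.7, 0.6, 0.5]
grip_width: 0.0004
grasp_force: 0.0
```

```bash
python3 look.py .130; python3 -c "
import cv2;cv2.imwrite('pics/v4.png',cv2.hconcat([cv2.imread('pics/last_top.png'),cv2.imread('pics/last_scene.png')]))"
```

```text
top []
scene []
```

View pics/v4.png

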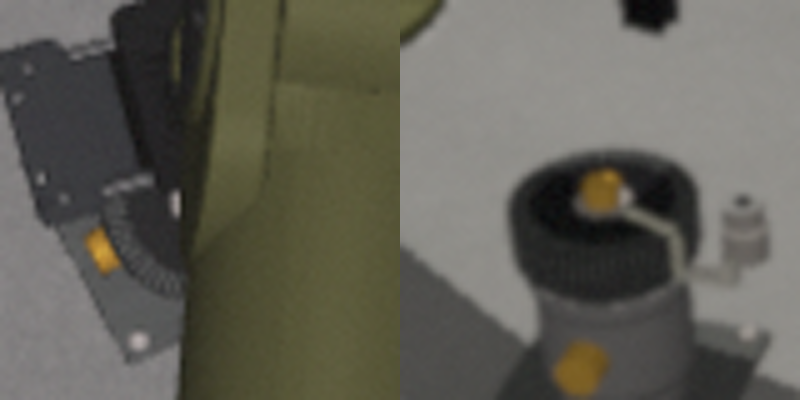

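```bash
cat > ang.py <<'E'
from cell import env
from h import *
import sys
s=env.read_camera("scene"); A=np.array([.5,-.141]); u0,v0=proj(s,[*A,.13]).astype(int)
a=lambda uv,z:(lambda p:(np.degrees(np.arctan2(p[1],p[0])).round(1),np.hypot(*p).round(4)))(ray(s,uv,z)[:2]-A)
sub=s["img"][v0-40:v0+40,u0-40:u0+40].astype(int)
# mark pixels: brighter than the dark cap, grey, within the top face
R=[];W=[]
for v in range(80):
  for u in range(80):
    q=ray(s,(u+u0-40,v+v0-40),.13)[:2]-A; r=np.hypot(*q)
    if .027<r<.046 and sub[v,u].min()>85: R.append(q); W.append(sub[v,u].min())
R=np.array(R); 
print("mark",len(R),np.degrees(np.arctan2(R[:,1],R[:,0])).round(0).tolist(), "mean",np.degrees(np.arctan2(*R.mean(0)[::-1])))
E
python3 ang.py
python3 - <<'E'
from cell import env
from h import *
s=env.read_camera("scene");A=np.array([.5,-.141]);u0,v0=proj(s,[*A,.13]).astype(int)
for uv,z in(((625-400,210),.13),((650-400,222),.13),((673-400,236),.13),((736-400,262),.102),((736-400,278),.096)):
  p=ray(s,(u0-40+uv[0]/5,v0-40+uv[1]/5),z)[:2]-A; print(np.degrees(np.arctan2(p[1],p[0])),np.hypot(*p))
E
```

```text
mark 8 [11.0, 4.0, 7.0, 9.0, 3.0, 6.0, 8.0, 3.0] mean 6.086534362019981
5.1185963140064175 0.015330829481806167
4.158114547923413 0.033287163895807735
1.7433543123475927 0.051401737814275456
26.871875513975002 0.07139843896743796
22.335866756527686 0.07316535327644502
```

Emit:
servo_tool:
  plan:
    - {"xyz":[-4,0,0],"twist":[0,0,0],"jaw":1}
    - {"xyz":[-8,0,0],"twist":[0,0,0],"jaw":1}
    - {"xyz":[-8,0,4],"twist":[0,0,0],"jaw":1}
    - {"xyz":[-8,0,8],"twist":[0,0,0],"jaw":1}
    - {"xyz":[-8,0,10.5],"twist":[0,0,0],"jaw":1}
    - {"xyz":[-8,0,11.4],"twist":[0,0,0],"jaw":1}
    - {"xyz":[-8,0,11.7],"twist":[0,0,0],"jaw":1}
    - {"xyz":[-8,0,12],"twist":[0,0,0],"jaw":1}
    - {"xyz":[-8,0,12],"twist":[0,0,0],"jaw":1}

```text
time_s: 10.93
tool_pos: [0.4605, -0.1514, 0.3076]
tool_rot: [-179.9, 0.2, 14.2]
force: [-5.4, 0.7, 7.6]
grip_width: 0.0007
grasp_force: 3.8
```

Emit:
servo_tool:
  plan:
    - {"xyz":[0.02,0.42,0],"twist":[0,0,0],"jaw":1}
    - {"xyz":[0.09,0.83,0],"twist":[0,0,0],"jaw":1}
    - {"xyz":[0.2,1.24,0],"twist":[0,0,0],"jaw":1}
    - {"xyz":[0.35,1.63,0],"twist":[0,0,0],"jaw":1}
    - {"xyz":[0.35,1.63,0],"twist":[0,0,0],"jaw":1}

```text
time_s: 11.35
tool_pos: [0.4698, -0.1666, 0.3091]
tool_rot: [179.9, -0.1, 14.2]
force: [-1.0, 0.1, 6.0]
grip_width: 0.0003
grasp_force: 3.0
```

Emit:
servo_tool:
  plan:
    - {"xyz":[0,0,-1],"twist":[0,0,0],"jaw":1}
    - {"xyz":[0,0,-4],"twist":[0,0,0],"jaw":1}
    - {"xyz":[0,0,-8],"twist":[0,0,0],"jaw":1}
    - {"xyz":[0,3,-10],"twist":[0,0,0],"jaw":1}
    - {"xyz":[0,7,-10],"twist":[0,0,0],"jaw":1}
    - {"xyz":[0,11,-10],"twist":[0,0,0],"jaw":1}
    - {"xyz":[0,15,-10],"twist":[0,0,0],"jaw":1}
    - {"xyz":[0,19,-10],"twist":[0,0,0],"jaw":1}
    - {"xyz":[0,22,-10],"twist":[0,0,0],"jaw":1}
    - {"xyz":[0,22,-10],"twist":[0,0,0],"jaw":1}

```text
time_s: 12.18
tool_pos: [0.5213, -0.387, 0.4064]
tool_rot: [179.9, 0.1, 13.8]
force: [-1.1, -1.0, 0.2]
grip_width: 0.0006
grasp_force: 0.0
```

```bash
python3 ang.py; python3 look.py .13; python3 -c "
import cv2;cv2.imwrite('pics/v5.png',cv2.hconcat([cv2.imread('pics/last_top.png'),cv2.imread('pics/last_scene.png')]))"
```

```text
mark 24 [47.0, 41.0, 41.0, 41.0, 41.0, 41.0, 41.0, 41.0, 41.0, 31.0, 32.0, 33.0, 33.0, 34.0, 34.0, 35.0, 21.0, 23.0, 24.0, 25.0, 26.0, 27.0, 28.0, 29.0] mean 33.97875021007409
top [(15, 13, 27.4), (30, 17, 33.9)]
scene [(15, 5, 28.2), (30, 18, 37.7)]
```

View pics/v5.png

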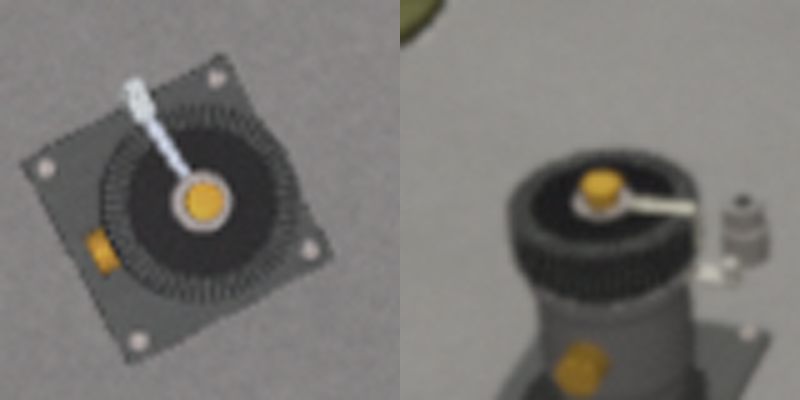

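```bash
cat > fit.py <<'E'
from cell import env
from h import *
A=np.array([.5,-.141])
for n in("top","scene"):
  c=env.read_camera(n); P=[]
  u0,v0=proj(c,[*A,.13]).astype(int)
  for v in range(v0-40,v0+40):
    for u in range(u0-40,u0+40):
      p=ray(c,(u,v),.13)[:2]-A; r=np.hypot(*p)
      if .020<r<.046 and 0<np.degrees(np.arctan2(p[1],p[0]))<60:
        q=c["img"][v,u].astype(float)
        if q.min()>100 : P.append((*p,q.min()))
  P=np.array(P); w=P[:,2]-60
  m=np.average(P[:,:2],0,w); C=np.cov(P[:,:2].T,aweights=w); d=np.linalg.eigh(C)[1][:,1]; d*=np.sign(d[0])
  print(n,len(P),"line dir",np.degrees(np.arctan2(d[1],d[0])),"centroid dir",np.degrees(np.arctan2(m[1],m[0])),"axis miss mm",1e3*(m[0]*d[1]-m[1]*d[0]))
E
python3 fit.py
```

```text
top 33 line dir 31.87639806423711 centroid dir 31.365334547658545 axis miss mm 0.3017679466337936
scene 27 line dir 31.515205515462867 centroid dir 34.427347262496 axis miss mm -1.7059278998832732
```

Emit:
servo_tool:
  plan:
    - {"xyz":[0,-4,0],"twist":[0,0,0],"jaw":1}
    - {"xyz":[0,-8,0],"twist":[0,0,0],"jaw":1}
    - {"xyz":[0,-12,0],"twist":[0,0,0],"jaw":1}
    - {"xyz":[0,-16,0],"twist":[0,0,0],"jaw":1}
    - {"xyz":[0,-20,0],"twist":[0,0,0],"jaw":1}
    - {"xyz":[0,-22,2],"twist":[0,0,0],"jaw":1}
    - {"xyz":[0,-22,5],"twist":[0,0,0],"jaw":1}
    - {"xyz":[0,-22,8],"twist":[0,0,0],"jaw":1}
    - {"xyz":[0,-22,9],"twist":[0,0,0],"jaw":1}
    - {"xyz":[0,-22,9],"twist":[0,0,0],"jaw":1}

```text
time_s: 13.27
tool_pos: [0.4671, -0.1648, 0.3152]
tool_rot: [-179.9, 0.2, 14.4]
force: [-0.7, -0.6, -0.0]
grip_width: 0.0005
grasp_force: 0.0
```

Emit:
servo_tool:
  plan:
    - {"xyz":[0,0,0.4],"twist":[0,0,0],"jaw":1}
    - {"xyz":[0,0,0.7],"twist":[0,0,0],"jaw":1}
    - {"xyz":[0,0,1],"twist":[0,0,0],"jaw":1}
    - {"xyz":[0,0,1],"twist":[0,0,0],"jaw":1}
    - {"xyz":[-0.06,-0.16,1],"twist":[0,0,0],"jaw":1}
    - {"xyz":[-0.13,-0.33,1],"twist":[0,0,0],"jaw":1}
    - {"xyz":[-0.13,-0.33,1],"twist":[0,0,0],"jaw":1}
    - {"xyz":[-0.13,-0.33,1],"twist":[0,0,0],"jaw":1}
    - {"xyz":[-0.13,-0.33,0.5],"twist":[0,0,0],"jaw":1}
    - {"xyz":[-0.13,-0.33,-1],"twist":[0,0,0],"jaw":1}

```text
time_s: 14.1
tool_pos: [0.4659, -0.1632, 0.3266]
tool_rot: [-179.9, 0.1, 14.2]
force: [0.5, 0.1, 0.3]
grip_width: 0.0008
grasp_force: 0.0
```

Emit:
servo_tool:
  plan:
    - {"xyz":[0,0,-4],"twist":[0,0,0],"jaw":1}
    - {"xyz":[0,0,-8],"twist":[0,0,0],"jaw":1}
    - {"xyz":[0,4,-8],"twist":[0,0,0],"jaw":1}
    - {"xyz":[0,8,-8],"twist":[0,0,0],"jaw":1}
    - {"xyz":[0,12,-8],"twist":[0,0,0],"jaw":1}
    - {"xyz":[0,16,-8],"twist":[0,0,0],"jaw":1}
    - {"xyz":[0,20,-8],"twist":[0,0,0],"jaw":1}
    - {"xyz":[0,22,-8],"twist":[0,0,0],"jaw":1}
    - {"xyz":[0,22,-8],"twist":[0,0,0],"jaw":1}

```text
time_s: 14.85
tool_pos: [0.5194, -0.3826, 0.406]
tool_rot: [179.9, 0.1, 13.8]
force: [-1.0, -0.4, -0.1]
grip_width: 0.0004
grasp_force: 0.0
```

```bash
python3 fit.py; python3 look.py .13; python3 -c "
import cv2;cv2.imwrite('pics/v6.png',cv2.hconcat([cv2.imread('pics/last_top.png'),cv2.imread('pics/last_scene.png')]))"
```

```text
top 34 line dir 27.48761143337692 centroid dir 27.814863313571724 axis miss mm -0.19079202119028776
scene 30 line dir 28.6502229891486 centroid dir 30.951980729187955 axis miss mm -1.3167616876609052
top [(15, 20, 25.6), (30, 9, 32.0)]
scene [(15, 11, 25.4), (30, 12, 34.0)]
```

View pics/v6.png

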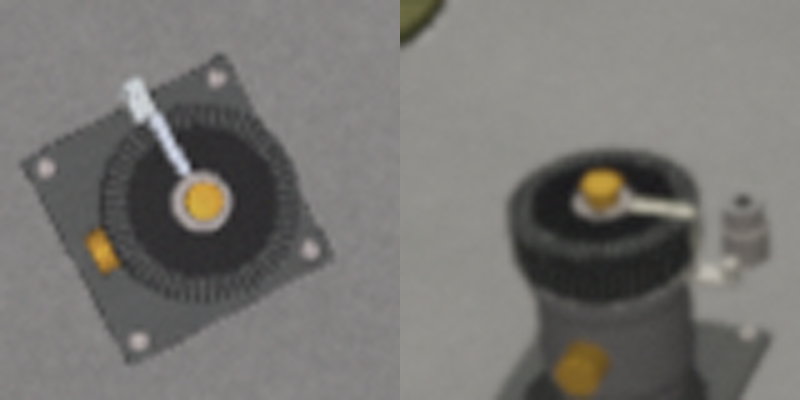

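The mark lines up with the pointer: about 27.5° against 26.7°. The button is out and the arm is clear.

```bash
python3 -c "
from cell import env
print(env.sign_off())"
```

```text
the job is handed in; nothing more can be done
None
```

I've handed the job in: the larger housing's vent button was held fully in for over a second and let out, then its cap was backed off two full turns from tight. Its mark is within about 1–2° of the pointer after a final nudge of about 4° clockwise to fix a slight overshoot. The arm is clear, and I moved nothing else.

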